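# Move the glue pan to the keep-warm ring

### The job

The glue pan is ready and now only needs keeping warm: clear the small ring of the hotplate by hanging the empty pail by its handle on the hook of the stand, and slide the lidded saucepan over from the large ring, round the jar and without lifting or tipping it, until its base sits wholly inside the small ring. Leave the pail hanging still and the saucepan standing flat on the glass, and do not shift the jar, the glue bottle, the brush tin or the mallet.

Things in the scene. Friction and masses are not known exactly. Their poses are not given: they have to be found in the camera images.
- hob: Two-zone ceramic hotplate fixed on the bench: steel case with a flat black glass top, 360 mm (own x) by 540 mm (own y), the glass 55 mm above the bench. Origin: centre of its underside. Two control knobs stick out 16 mm on its -x side. Which of its two sides has the large ring and which the small one changes.
- ring_large: Large ring printed on the glass, a thin light line of 180 mm outer diameter with a dot-sized circle at its centre; pure print, no height. Origin: its centre, on the glass surface. The saucepan starts here.
- ring_small: Small ring printed on the glass, a thin light line of 152 mm outer and 147 mm inner diameter with a dot-sized circle at its centre; pure print, no height. Origin: its centre, on the glass surface, 270 mm from the centre of the large ring along the hob's y. The pail starts here.
- saucepan: Lidded steel saucepan, 120 mm diameter (123 at the lid), 77 mm high, flat pressed-on lid without knob, 0.55 to 0.95 kg. Origin: centre of its underside; z up. The straight handle points along its own -x, centre line 58 mm above the underside: thin steel neck, then a black grip 86 mm long, 18 mm wide, 14 mm high, from 74 to 160 mm from the pan's axis.
- pan_grip (a point): Middle of the saucepan's black grip: 115 mm from the pan's axis along its -x, 58 mm above its underside.
- pail: Small empty aluminium pail, 68 mm diameter at the foot, 88 at the rim, 74 mm high, 0.25 kg. A rigid arch handle of 7 mm round steel bar stands over it in its own y-z plane: bar centre line 146 mm above the underside at the middle, falling straight to 138.5 mm at y = +-38 mm, then curving down to the rim at y = +-46 mm. Origin: centre of its underside; z up.
- pail_handle (a point): Underside of the arch handle's bar at its middle, 142.5 mm above the pail's underside on its axis: the point that hangs on the hook.
- stand: Hook stand that does not move, on either side of the hob: foot 96 mm diameter, upright 14 mm post, and at its top an upturned hook of 10 mm round bar pointing along its own -x. Lowest part of the hook (seat) 65 mm from the post; tip 97 mm from the post, its top 271 mm above the bench, the highest point. Arm between post and seat: top at 250 mm. Origin: under the post, z up.
- hook_seat (a point): Top of the hook's bar at its lowest place, 246 mm above the bench, 65 mm from the post's axis along the stand's -x; here the handle hangs.
- jar: Amber lidded glass jar, 54 mm diameter, 72 mm high, standing on the glass between the two rings, nearer the front or the back. Origin: centre of its underside. Must not be shifted.
- bottle: Yellow glue bottle, 64 mm diameter, 175 mm high, on the bench on the side of the hob away from the stand. Origin: centre of its underside. Must not be shifted.
- brush_tin: Steel tin with three brushes, 74 mm diameter, 100 mm high (brushes up to 220 mm), on the bench at the far left. Origin: centre of its underside. Must not be shifted.
- mallet: Wooden mallet lying on the bench at the far right, about 240 mm long: head 65 by 120 mm and 55 mm high, handle along its own -x, pointing away from the robot. Origin: on the bench under the middle of the head. Must not be shifted.

How it is judged:
By the outcome, as a careful person would: the job done as asked, in the order asked, and still so for the second after the job is handed in, with the robot touching nothing.
It also fails if it takes over 72 s, if anything falls off the work surface, if the arm or the gripper's body presses on something with over 40 N, if the wrist force passes 120 N, or if a joint passes its speed limit or range.

### The arm

A 6-joint arm with a two-finger parallel gripper is mounted at the origin on the work surface. World frame = base frame: x ahead of the robot, y to its left, z up, the work surface at z = 0. Lengths are in mm, angles in degrees, forces in N, time in s.
With the tool pointing down it reaches from about 350 to 850 mm from the base axis. Payload 8.1 kg.
Tool frame: the origin (TCP) lies midway between the tips of the shut fingers; the grasp point (between the pads) lies 19 mm behind it; z points along the fingers, y is the line along which they close (so a half turn about z gives the same grasp; the last joint's range is limited). The gripper opens to 85 mm and grips with 20 to 120 N. Pads are 22 mm wide; open, the fingers measure 114 mm over their backs; the gripper's body (76 mm by 85 mm) begins 54 mm behind the grasp point. The pads swing forward as they close: fully open they stand 13 mm farther back than shut.
Start: joints at [-79.148, 7.471, 85.268, -0, 87.261, -4.893], TCP at [162.833, -577.487, 231.292] pointing down, gripper open.
Joint ranges: [-169.43, 169.43], [-51.17, 129.36], [1.28, 143.12], [-76.62, 256.62], [0, 156.53], [-152.29, 152.29]. Speed limits (degrees/s): [136.94, 136.94, 159.86, 180, 180, 180].

### API

Orientations are given as [roll, pitch, yaw] about the fixed x, y, z axes, in that order (R = Rz(yaw) Ry(pitch) Rx(roll)).
In Python, from bench import sensors, optics, r gives the robot as it stands.
- The arm moves only by the tool apply_moves, never from a script. Its argument "targets" is a list of rows, each a list of 7 numbers: the shift along the tool's x, y, z in mm, then the turn, a rotation vector about the tool's x, y, z in rad, then the closure, from 0 (fully open) to 1 (shut). In form: [[x, y, z, wx, wy, wz, claw], ...]. A call has 1 to 20 rows; each row shifts and turns the commanded pose from where the row before left it, along the tool's axes as they then stand; what a row does not reach is not made up. A row lasts 1/8 s, in which the tool goes at most 62.5 mm and 10.7 degrees, less where a joint would pass 70% of its speed; a pose out of reach is approached as far as the arm can. A call is refused whole if a number of a shift passes 62.5 or a number of a turn 0.188, either way. A call with a gripper value outside its range is refused whole. The fingers move at their own pace and stop on an object; "force" is the grip in N (left out, the last holds). Time passes only in rows, so rows that do not move let the fingers close. It gives the time, the measured TCP pose, the force, the opening and the grip force at its end, in the units of the state.
- sensors.sense(): the state, without advancing time (a new reading comes with each control period).
- optics.snapshot(name): name is "scene" or "top" or "wrist"; returns the picture (480x640x3 uint8, red, green, blue); there is no depth.
- optics.get_calibration(name): a dict with "camera_matrix" (3x3 intrinsics, pixels), "dist_coeffs" ([k1, k2, p1, p2, k3] as OpenCV has them; the pictures are not rectified), "pose" (4x4, takes a point from camera to world coordinates). Camera axes: x right, y down, z forward; pixel columns grow to the right and rows downward; lengths in mm; the calibration is good to about 2 mm. A picture is of the moment at which its call begins: read the wrist's pose just before it. get_calibration takes no time and is no camera call; for the wrist camera it gives the pose at the moment of the call.
- r.hand_in(): hands the job in; it is judged then, once.
The state is a dict: "time": time; "joint_pos": joint angles; "qd": joint speeds; "joint_efforts": joint torques, N m; "tool_pos": TCP position; "tcp_rot": TCP orientation; "ft_force": force on the tool from outside, world axes, zero at the start; "wrist_torque": the same for the moment, N m; "finger_gap": finger opening in mm; "grip_force": force on a finger pad.
Only numpy, scipy, OpenCV 4.12 (cv2) and the standard library are available. Lean on these libraries where they do the work, as an engineer would, in place of code of your own. Each camera call takes 0.05 s, during which the arm holds its last target. There are 200 camera calls.

## Working session

There is one attempt and no reset: what is moved stays moved. The work goes in short steps, Python scripts to look and compute and a tool call to move; the robot and the scene stay as the last step left them, time stands still between calls to the robot, and variables do not carry over. Pictures are saved under pics/ and viewed, at most 10 in all, crops included, and the job is handed in when it is done.

Besides the shell and the picture viewer there is one more tool, called after "Request:" as name(argument=value, ...) on one line, values as JSON. apply_moves: Moves the arm, as the interface text tells. Its arguments: {"type":"object","properties":{"targets":{"type":"array"},"force":{"type":"number"}},"required":["targets"]}

```bash
mkdir -p pics; ls
python3 - <<'E'
from bench import sensors, optics, r
import cv2,numpy as np
s=sensors.sense();print({k:np.round(v,2).tolist() for k,v in s.items()})
for n in("scene","top"):
    im=optics.snapshot(n);cv2.imwrite(f"pics/{n}0.png",im[:,:,::-1])
    c=optics.get_calibration(n);print(n,np.round(c["camera_matrix"],1).tolist(),c["dist_coeffs"],np.round(c["pose"],3).tolist())
E
```

```text
pics
{'time': 0.0, 'joint_pos': [-79.15, 7.51, 85.33, 0.0, 87.26, -4.89], 'qd': [0.01, -0.03, -0.03, -0.02, 0.09, -0.01], 'joint_efforts': [0.0, -56.94, -50.06, -0.0, 0.01, 0.0], 'tool_pos': [162.74, -576.93, 230.25], 'tcp_rot': [-179.89, -0.01, 15.74], 'ft_force': [0.32, 0.47, 0.14], 'wrist_torque': [-0.04, 0.02, -0.01], 'grip_force': 0.0, 'finger_gap': 85.58}
scene [[551.4, 0.0, 305.7], [0.0, 551.4, 240.6], [0.0, 0.0, 1.0]] [-0.10902857  0.          0.          0.          0.        ] [[-0.013, 0.612, -0.79, 1505.931], [1.0, 0.024, 0.002, -1.162], [0.021, -0.79, -0.613, 903.153], [0.0, 0.0, 0.0, 1.0]]
top [[511.1, 0.0, 313.9], [0.0, 511.1, 243.5], [0.0, 0.0, 1.0]] [-0.12475141  0.          0.          0.          0.        ] [[-0.022, -0.991, 0.133, 418.801], [-1.0, 0.019, -0.022, -0.885], [0.019, -0.133, -0.991, 1240.514], [0.0, 0.0, 0.0, 1.0]]
```

View pics/top0.png

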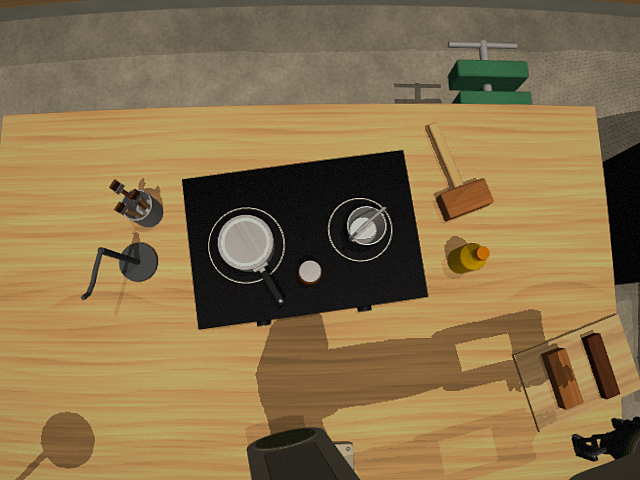

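View pics/scene0.png

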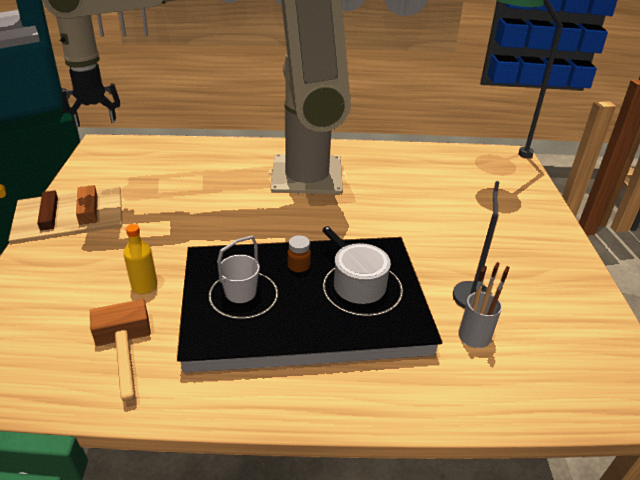

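The top view shows the stand at left, with its post running from (139,262) to its top at (100,250) and the hook tip near (86,297). The pan is at (247,243) with its grip reaching to (282,302). The pail is at (363,226), the jar at (310,271), and the bottle, tin and mallet stand clear. Next I'll zoom in on the pan and pail area and the hook.

```bash
cat > h.py <<'E'
import cv2,numpy as np
from bench import sensors, optics, r
def ray(n,px,cal=None):
    c=cal or optics.get_calibration(n);K=np.array(c["camera_matrix"]);d=np.array(c["dist_coeffs"]);P=np.array(c["pose"])
    u=cv2.undistortPoints(np.array(px,float).reshape(-1,1,2),K,d).reshape(-1,2)
    return P[:3,3],np.c_[u,np.ones(len(u))]@P[:3,:3].T
def plane(n,px,z,cal=None):
    o,d=ray(n,px,cal);return (o+d*((z-o[2])/d[:,2])[:,None])[:,:2]
def proj(n,X,cal=None):
    c=cal or optics.get_calibration(n);P=np.linalg.inv(np.array(c["pose"]))
    return cv2.projectPoints(np.array(X,float).reshape(-1,3),cv2.Rodrigues(P[:3,:3])[0],P[:3,3],np.array(c["camera_matrix"]),np.array(c["dist_coeffs"]))[0].reshape(-1,2)
def circ(p,R=None):
    from scipy.optimize import least_squares
    x0=[*np.median(p,0),R or 50]
    f=lambda x:np.hypot(*(p-x[:2]).T)-(R or x[2])
    s=least_squares(f,x0,loss='soft_l1',f_scale=1.5);return s.x,np.sqrt(np.mean(s.fun**2))
def save(name,im,box,k):
    x0,y0,x1,y1=box;cv2.imwrite("pics/"+name,cv2.resize(im[y0:y1,x0:x1,::-1],None,fx=k,fy=k,interpolation=cv2.INTER_CUBIC))
E
python3 - <<'E'
from h import *
T=cv2.imread("pics/top0.png")[:,:,::-1];S=cv2.imread("pics/scene0.png")[:,:,::-1]
a=cv2.resize(T[185:310,200:400],None,fx=4,fy=4,interpolation=cv2.INTER_CUBIC)
cv2.imwrite("pics/crop1.png",a[:,:,::-1])
b=cv2.resize(T[235:305,75:165],None,fx=4,fy=4,interpolation=cv2.INTER_CUBIC)
c=cv2.resize(S[175:315,445:525],None,fx=4,fy=4,interpolation=cv2.INTER_CUBIC)
o=np.zeros((560,680,3),np.uint8);o[:280,:360]=b;o[:,360:]=c
cv2.imwrite("pics/crop2.png",o[:,:,::-1])
g=T.astype(int).min(2);
# rings
for name,c0,R in(("L",(247,245),90),("S",(361,229),76)):
    yy,xx=np.where((g>90));px=np.c_[xx,yy];p=plane("top",px,55);c=plane("top",[c0],55)[0]
    for it in range(4):
        r_=np.hypot(*(p-c).T);q=p[abs(r_-R+1)<(8 if it<2 else 4)];x,e=circ(q,R-1.3);c=x[:2]
    print(name,c.round(1),len(q),e)
# hob outline corners
m=(T.max(2)<60).astype(np.uint8);m=cv2.morphologyEx(m,cv2.MORPH_CLOSE,np.ones((9,9)))
cs=[c for c in cv2.findContours(m,0,2)[0] if cv2.pointPolygonTest(c,(300,210),False)>0]
rc=cv2.minAreaRect(plane("top",cs[0].reshape(-1,2),55).astype(np.float32));print("hob",rc)
# lid
m=cv2.inRange(cv2.GaussianBlur(T,(3,3),0),(95,)*3,(255,)*3);n,l,st,ce=cv2.connectedComponentsWithStats(m)
for s0 in((245,243),(310,271)):
    k=l[s0[1],s0[0]];ct=max(cv2.findContours((l==k).astype(np.uint8),0,1)[0],key=len).reshape(-1,2)
    z=132 if s0[0]<300 else 127
    print(s0,st[k],circ(plane("top",ct,z)))
E
```

```text
L [577.9 132.2] 312 1.0200000998710776
S [ 609.9 -136. ] 263 1.081155388432114
hob ((588.1875, -2.513427734375), (367.9559326171875, 537.6964721679688), 6.764774799346924)
(245, 243) [ 218  215   55   57 2455] (array([573.28961562, 125.06784919,  59.98399356]), np.float64(3.301656057227885))
(310, 271) [299 261  22  21 367] (array([507.54342854, -14.6566483 ,  22.64571956]), np.float64(0.5829856468183241))
```

View pics/crop1.png

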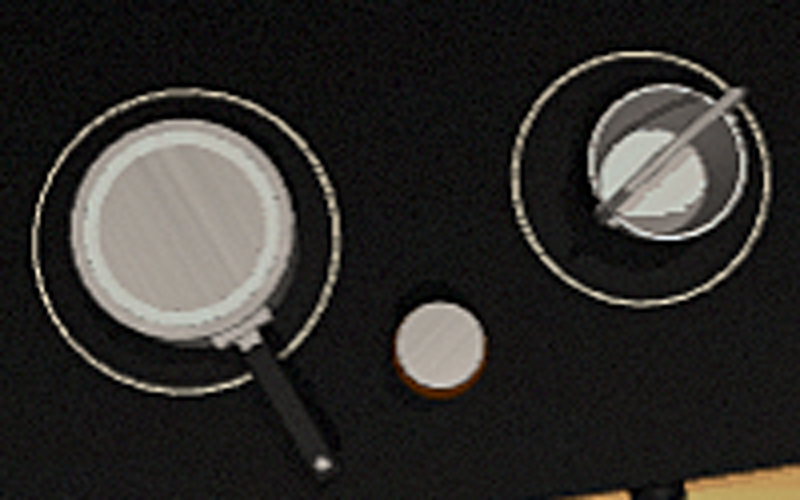

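View pics/crop2.png

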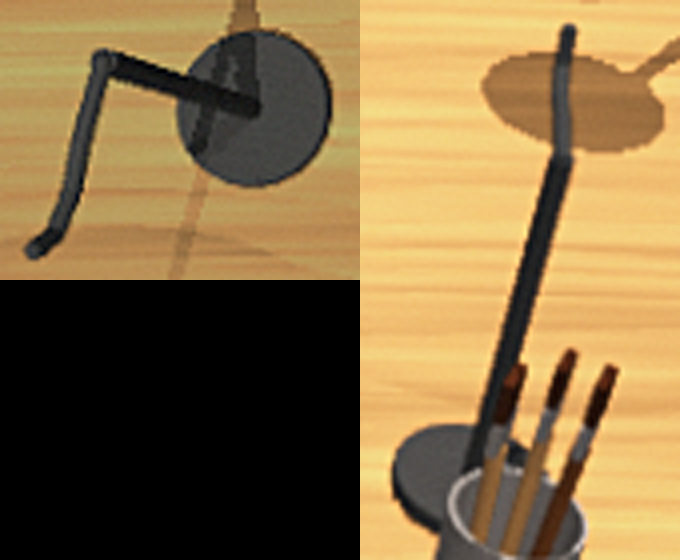

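The crops show the grip tip at (280.5,300.4) and the pail's arch running from (350.5,239) to (385.5,208). The hook's post top is at (100.8,250) and its tip at (83.8,297) in top, and they are at (495.5,214.5) and (497,182.5) in scene.

Run:
```python
from h import *
def tri(a,b):
    o1,d1=ray("top",[a]);o2,d2=ray("scene",[b]);d1=d1[0];d2=d2[0]
    t=np.linalg.lstsq(np.c_[d1,-d2],o2-o1,rcond=None)[0];p=o1+d1*t[0];q=o2+d2*t[1];return ((p+q)/2).round(1),np.linalg.norm(p-q).round(1)
c1=lambda x,y:(x/4+200-.4,y/4+185-.4);c2=lambda x,y:(x/4+75-.4,y/4+235-.4);c3=lambda x,y:((x-360)/4+445-.4,y/4+175-.4)
print("foot",plane("top",[c2(254,107)],8), "post",plane("top",[c2(103,60)],248),"tip",plane("top",[c2(33,252)],267),"bend",plane("top",[c2(58,234)],243))
print("tri post",tri(c2(103,60),c3(562,158)),"tip",tri(c2(33,252),c3(569,30)))
lid=[c1(x,y) for x,y in((72,231),(296,231),(184,118),(184,345),(105,152),(263,310),(263,152),(105,310))]
print("lid",circ(plane("top",lid,130)))
print("grip end",plane("top",[c1(322,464),c1(256,352)],113))
rim=[c1(x,y) for x,y in((588,162),(747,162),(667,84),(667,240))]
print("rim",circ(plane("top",rim,129)))
a=plane("top",[c1(600,216),c1(744,92)],190);print("arch",a,a.mean(0),np.linalg.norm(a[0]-a[1]), np.degrees(np.arctan2(*(a[1]-a[0])[::-1])))
# other objects
print("bottle",plane("top",[(463,262)],60))
c=optics.get_calibration("wrist");t=sensors.sense();print(np.round(c["pose"],2).tolist(),c["camera_matrix"])
```

```text
foot [[548.03160954 402.5281445 ]] post [[547.60802784 401.6146304 ]] tip [[452.24799747 426.63053362]] bend [[461.8525919  424.43116561]]
tri post (array([548.2, 403.8, 244.7]), np.float64(1.6)) tip (array([452.4, 428.1, 266.3]), np.float64(2.2))
lid (array([573.12156397, 124.49076932,  61.8818998 ]), np.float64(0.6358545833676365))
grip end [[444.59109781  51.30976761]
 [506.91343738  86.84670358]]
rim (array([ 606.45981877, -142.69160881,   43.99315714]), np.float64(0.21184762703803287))
arch [[ 568.1012443   -98.50526251]
 [ 632.58216665 -176.69003662]] [ 600.34170547 -137.59764956] 101.34420678244314 -50.486752033539034
bottle [[ 525.74960642 -377.5351607 ]]
[[0.27, -0.92, -0.29, 236.75], [-0.96, -0.26, -0.08, -556.8], [-0.0, 0.3, -0.95, 373.14], [0.0, 0.0, 0.0, 1.0]] [[381.45056451   0.         315.87383292]
 [  0.         381.45056451 234.09897105]
 [  0.           0.           1.        ]]
```

Request:
apply_moves(targets=[[41.2,-24.6,-2.2,0,0,0,0],[41.2,-24.6,-2.2,0,0,0,0],[41.2,-24.6,-2.2,0,0,0,0],[41.2,-24.6,-2.2,0,0,0,0],[41.2,-24.6,-2.2,0,0,0,0],[41.2,-24.6,-2.2,0,0,0,0],[41.2,-24.6,-2.2,0,0,0,0],[41.2,-24.6,-2.2,0,0,0,0],[41.2,-24.6,-2.2,0,0,0,0],[41.2,-24.6,-2.2,0,0,0,0],[41.2,-24.6,-2.2,0,0,0,0],[41.2,-24.6,-2.2,0,0,0,0],[41.2,-24.6,-2.2,0,0,0,0],[0,0,0,0,0,-0.18,0],[0,0,0,0,0,-0.18,0],[0,0,0,0,0,-0.18,0],[0,0,0,0,0,-0.18,0],[0,0,0,0,0,-0.18,0],[0,0,0,0,0,-0.18,0],[0,0,0,0,0,-0.18,0]])

```text
time: 2.6
tool_pos: [591.3, -124.3, 259.2]
tcp_rot: [-179.9, -0.0, 88.3]
ft_force: [0.7, -0.3, -0.8]
finger_gap: 85.1
grip_force: 0.0
```

Request:
apply_moves(targets=[[0,0,0,0,0,-0.18,0],[0,0,0,0,0,-0.18,0],[0,0,0,0,0,-0.18,0],[0,0,0,0,0,-0.18,0],[0,0,0,0,0,0,0],[0,0,0,0,0,0,0]])

```text
time: 3.35
tool_pos: [591.4, -124.3, 259.6]
tcp_rot: [-180.0, -0.0, 129.0]
ft_force: [-0.7, -0.4, 0.4]
finger_gap: 85.4
grip_force: 0.0
```

```bash
cat >> h.py <<'E'
def rel(target,yaw=None):
    "tool-frame shift from measured pose to world target TCP"
    from scipy.spatial.transform import Rotation as Q
    s=sensors.sense();R=Q.from_euler('xyz',s["tcp_rot"],degrees=True)
    return R.inv().apply(np.array(target)-s["tool_pos"]).round(1)
def st():
    s=sensors.sense();print(round(s["time"],2),np.round(s["tool_pos"],1),np.round(s["tcp_rot"],2),"F",np.round(s["ft_force"],1),"gap",round(s["finger_gap"],1),"grip",round(s["grip_force"],1),"q",np.round(s["joint_pos"],0))
E
python3 - <<'E'
from h import *
st();im=optics.snapshot("wrist");cv2.imwrite("pics/w1.png",im[:,:,::-1]);print(rel([591.2,-124.2,177.3]))
for z,n in((201,"mid"),):
    print(proj("wrist",[[606.5,-142.7,z],[591.2,-124.2,196],[606.5+38*.636,-142.7-38*.772,193.5]]).round(0))
E
```

```text
3.35 [ 591.4 -124.3  259.6] [-1.7998e+02 -3.0000e-02  1.2895e+02] F [-0.7 -0.4  0.4] gap 85.4 grip 0.0 q [-17.   8.  82.   0.  90. -56.]
[ 0.2 -0.1 82.4]
[[316. 294.]
 [316. 252.]
 [317. 343.]]
```

View pics/w1.png

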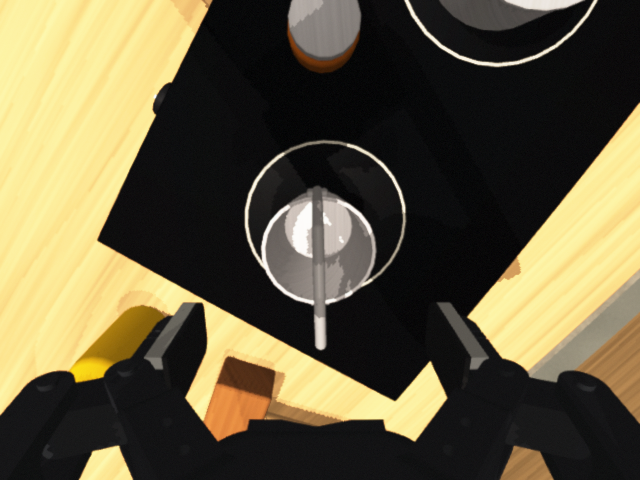

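The wrist view shows the arch bar running from (317,187) to (321,348), within 2 mm of my estimate. I'll descend and grip it.

Request:
apply_moves(targets=[[0,0.8,20.6,0,0,0,0],[0,0.7,20.6,0,0,0,0.2],[0,0,20.6,0,0,0,0.4],[0,0,20.6,0,0,0,0.6],[0,0,0,0,0,0,0.8],[0,0,0,0,0,0,1],[0,0,0,0,0,0,1],[0,0,0,0,0,0,1],[0,0,0,0,0,0,1],[0,0,0,0,0,0,1],[0,0,0,0,0,0,1],[0,0,0,0,0,0,1],[0,0,0,0,0,0,1]], force=60)

```text
time: 5.03
tool_pos: [592.7, -123.4, 177.5]
tcp_rot: [180.0, -0.0, 129.2]
ft_force: [-0.7, 0.7, -2.1]
finger_gap: 5.0
grip_force: 58.4
```

Request:
apply_moves(targets=[[0,0,-5,0,0,0,1],[0,0,-10,0,0,0,1],[0,0,-15,0,0,0,1],[0,0,-20,0,0,0,1],[0,0,-20,0,0,0,1],[0,0,-20,0,0,0,1],[0,0,-20,0,0,0,1],[0,0,-13,0,0,0,1],[0,0,-7,0,0,0,1],[0,0,0,0,0,0,1],[0,0,0,0,0,0,1]])

```text
time: 6.4
tool_pos: [592.4, -123.3, 306.4]
tcp_rot: [-180.0, -0.1, 129.2]
ft_force: [0.4, 0.0, -3.4]
finger_gap: 5.0
grip_force: 58.4
```

Run:
```python
from h import *
st();w=optics.snapshot("wrist");s=optics.snapshot("scene")
o=np.zeros((480,800,3),np.uint8);o[:360,:480]=cv2.resize(w,(480,360));o[:,480:]=cv2.resize(s[120:360,150:310],None,fx=2,fy=2)
cv2.imwrite("pics/lift.png",o[:,:,::-1])
```

```text
6.4 [ 592.4 -123.3  306.4] [-1.7995e+02 -8.0000e-02  1.2919e+02] F [ 0.4  0.  -3.4] gap 5.0 grip 58.4 q [-17.   7.  78.   0.  95. -56.]
```

View pics/lift.png

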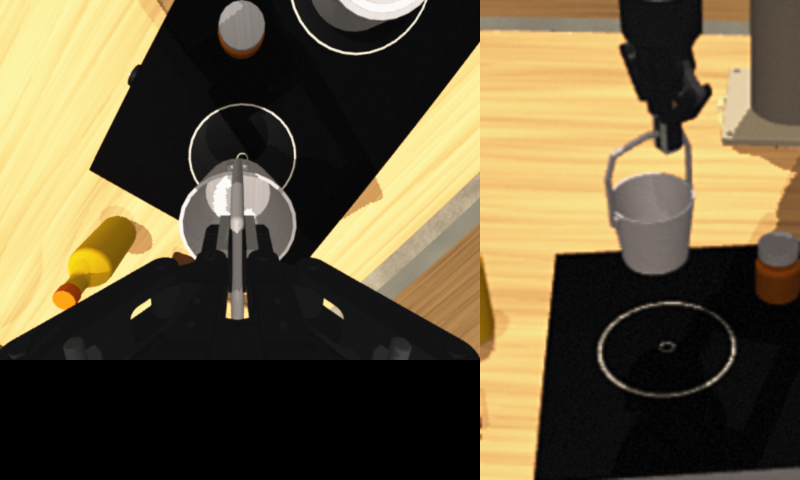

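The pail hangs almost level from the grip, and the small ring (centre dot near (667,347) in the crop) is now clear. I'll turn it to suit the hook and carry it over.

Request:
apply_moves(targets=[[0,0,0,0,0,0.078,1],[0,0,0,0,0,0.13,1],[0,0,0,0,0,0.13,1],[0,0,0,0,0,0.13,1],[0,0,0,0,0,0.13,1],[0,0,0,0,0,0.13,1],[0,0,0,0,0,0.13,1],[0,0,0,0,0,0.078,1]])

```text
time: 7.5
tool_pos: [592.5, -123.3, 306.8]
tcp_rot: [-179.9, -0.0, 75.4]
ft_force: [0.2, -0.5, -1.4]
finger_gap: 4.6
grip_force: 58.5
```

Request:
apply_moves(targets=[[13.8,-10.4,0,0,0,0,1],[27.6,-20.8,0,0,0,0,1],[27.6,-20.8,0,0,0,0,1],[27.6,-20.8,0,0,0,0,1],[27.6,-20.8,0,0,0,0,1],[27.6,-20.8,0,0,0,0,1],[27.6,-20.8,0,0,0,0,1],[27.6,-20.8,0,0,0,0,1],[27.6,-20.8,0,0,0,0,1],[27.6,-20.8,0,0,0,0,1],[27.6,-20.8,0,0,0,0,1],[27.6,-20.8,0,0,0,0,1],[27.6,-20.8,0,0,0,0,1],[27.6,-20.8,0,0,0,0,1],[13.8,-10.4,0,0,0,0,1],[0,0,0,0,0,0,1]])

```text
time: 9.5
tool_pos: [406.1, 324.2, 307.3]
tcp_rot: [-180.0, 0.0, 75.7]
ft_force: [0.2, -0.1, -2.6]
finger_gap: 5.0
grip_force: 58.6
```

Request:
apply_moves(targets=[[8.5,-1.8,2.5,0,0,0,1],[17,-3.6,5,0,0,0,1],[17,-3.6,5,0,0,0,1],[17,-3.6,5,0,0,0,1],[17,-3.6,5,0,0,0,1],[17,-3.6,5,0,0,0,1],[17,-3.6,5,0,0,0,1],[17,-3.6,5,0,0,0,1],[8.5,-1.8,2.5,0,0,0,1],[0,0,0,0,0,0,1],[0,0,0,0,0,0,1]])

```text
time: 10.88
tool_pos: [413.3, 462.0, 267.8]
tcp_rot: [180.0, -0.0, 75.5]
ft_force: [-0.3, 0.2, -2.8]
finger_gap: 4.7
grip_force: 58.6
```

Run:
```python
from h import *
st();w=optics.snapshot("wrist");s=optics.snapshot("scene");t=optics.snapshot("top")
cv2.imwrite("pics/top1.png",t[:,:,::-1])
o=np.zeros((600,800,3),np.uint8);o[:330,:440]=cv2.resize(w,(440,330));o[:480,440:]=cv2.resize(s[130:290,440:560],None,fx=3,fy=3);o[330:580,:330]=cv2.resize(t[220:345,45:210],None,fx=2,fy=2)
cv2.imwrite("pics/hook.png",o[:,:,::-1])
print(rel([485+6,418.7+23.2,266]))
for n,z in(("S",55),):
    g=t.astype(int).min(2);yy,xx=np.where(g>90);p=plane("top",np.c_[xx,yy],55);c=np.array([610,-136.])
    for R in(74.7,):
        for it in range(4):
            q=p[abs(np.hypot(*(p-c).T)-R)<4];x,e=circ(q,R);c=x[:2]
    print(c,e,len(q))
```

```text
10.88 [413.3 462.  267.8] [179.98  -0.    75.55] F [-0.3  0.2 -2.8] gap 4.7 grip 58.6 q [43. 10. 79. -0. 91. 58.]
[ 0.  80.2  2. ]
[ 609.91396897 -136.03225718] 0.9872470899199852 262
```

View pics/hook.png

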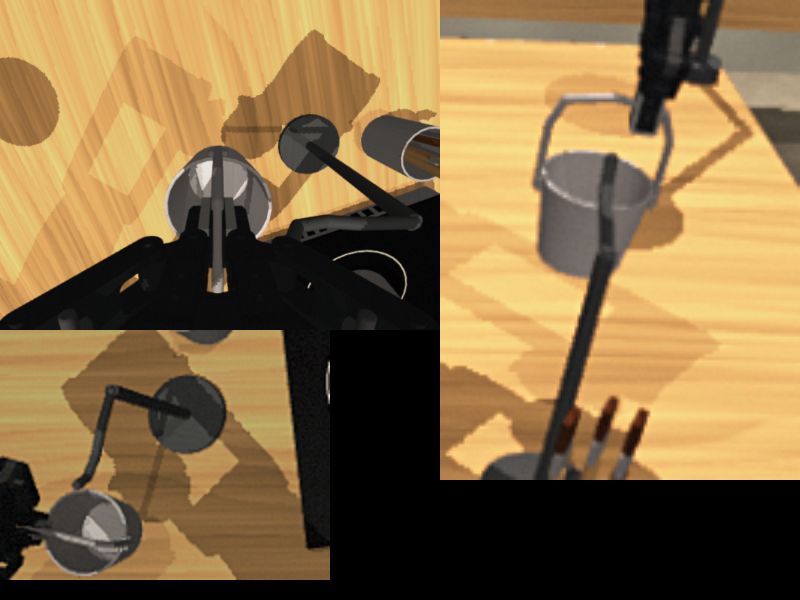

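The pail faces the hook squarely, with the tip under the middle of the arch to within about 4 mm. I'll go in along the hook.

Request:
apply_moves(targets=[[0,4,0,0,0,0,1],[0.5,8,0,0,0,0,1],[0.5,8,0,0,0,0,1],[0.5,8,0,0,0,0,1],[0.5,8,0,0,0,0,1],[0,8,0,0,0,0,1],[0,8,0,0,0,0,1],[0,8,0,0,0,0,1],[0,8,0,0,0,0,1],[0,8,0,0,0,0,1],[0,4,0,0,0,0,1],[0,0,0,0,0,0,1],[0,0,0,0,0,0,1]])

```text
time: 12.65
tool_pos: [490.8, 444.4, 267.5]
tcp_rot: [-180.0, 0.0, 75.6]
ft_force: [-0.3, 0.2, -2.5]
finger_gap: 4.7
grip_force: 58.5
```

Run:
```python
from h import *
st();w=optics.snapshot("wrist");s=optics.snapshot("scene");t=optics.snapshot("top")
o=np.zeros((600,800,3),np.uint8);o[:330,:440]=cv2.resize(w,(440,330));o[:480,440:]=cv2.resize(s[150:310,440:560],None,fx=3,fy=3);o[330:580,:330]=cv2.resize(t[220:345,45:210],None,fx=2,fy=2)
cv2.imwrite("pics/hook2.png",o[:,:,::-1])
```

```text
12.65 [490.8 444.4 267.5] [-179.99    0.     75.57] F [-0.3  0.2 -2.5] gap 4.7 grip 58.5 q [38. 16. 71.  0. 92. 52.]
```

View pics/hook2.png

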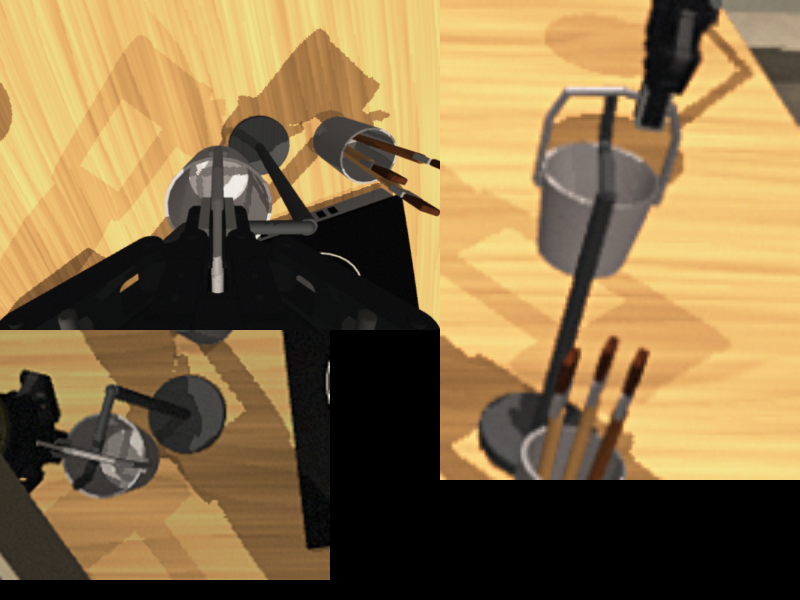

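The hook is inside the arch and centred once the height difference is allowed for. I'll lower the pail.

Request:
apply_moves(targets=[[0,0,5,0,0,0,1],[0,0,8,0,0,0,1],[0,0,8,0,0,0,1],[0,0,6,0,0,0,1],[0,0,5,0,0,0,1],[0,0,3,0,0,0,1],[0,0,0,0,0,0,1]])

```text
time: 13.68
tool_pos: [491.0, 444.2, 232.3]
tcp_rot: [-180.0, 0.0, 75.6]
ft_force: [-0.2, 0.3, -1.8]
finger_gap: 4.9
grip_force: 58.5
```

Request:
apply_moves(targets=[[0,0,1.5,0,0,0,1],[0,0,1.5,0,0,0,1],[0,0,0,0,0,0,1]])

```text
time: 14.05
tool_pos: [491.0, 444.3, 229.4]
tcp_rot: [-180.0, 0.0, 75.6]
ft_force: [0.2, 0.6, -2.4]
finger_gap: 4.9
grip_force: 58.5
```

Request:
apply_moves(targets=[[0,0,1.5,0,0,0,1],[0,0,1.5,0,0,0,1],[0,0,0,0,0,0,1]])

```text
time: 14.42
tool_pos: [491.0, 444.2, 226.4]
tcp_rot: [-180.0, 0.0, 75.6]
ft_force: [0.4, -0.0, -2.0]
finger_gap: 4.8
grip_force: 58.5
```

Request:
apply_moves(targets=[[0,0,1,0,0,0,1],[0,0,1,0,0,0,1],[0,0,0,0,0,0,1]])

```text
time: 14.8
tool_pos: [491.3, 444.3, 225.4]
tcp_rot: [180.0, -0.0, 75.6]
ft_force: [-1.2, -2.3, 4.1]
finger_gap: 5.0
grip_force: 59.3
```

The bar touched the seat at TCP z 225.4, so I'll open gently to about 35 mm.

Request:
apply_moves(targets=[[0,0,0,0,0,0,0.92],[0,0,0,0,0,0,0.85],[0,0,0,0,0,0,0.75],[0,0,0,0,0,0,0.65],[0,0,0,0,0,0,0.6],[0,0,0,0,0,0,0.6],[0,0,0,0,0,0,0.6]])

```text
time: 15.68
tool_pos: [491.1, 444.3, 224.5]
tcp_rot: [180.0, -0.0, 75.6]
ft_force: [0.6, -0.5, 1.3]
finger_gap: 34.1
grip_force: 0.0
```

Run:
```python
from h import *
st();w=optics.snapshot("wrist");s=optics.snapshot("scene");t=optics.snapshot("top")
o=np.zeros((600,800,3),np.uint8);o[:330,:440]=cv2.resize(w,(440,330));o[:480,440:]=cv2.resize(s[150:310,440:560],None,fx=3,fy=3);o[330:580,:330]=cv2.resize(t[220:345,45:210],None,fx=2,fy=2)
cv2.imwrite("pics/hook3.png",o[:,:,::-1])
```

```text
15.68 [491.1 444.3 224.5] [180.    -0.    75.56] F [ 0.6 -0.5  1.3] gap 34.1 grip 0.0 q [38. 17. 75.  0. 88. 52.]
```

View pics/hook3.png

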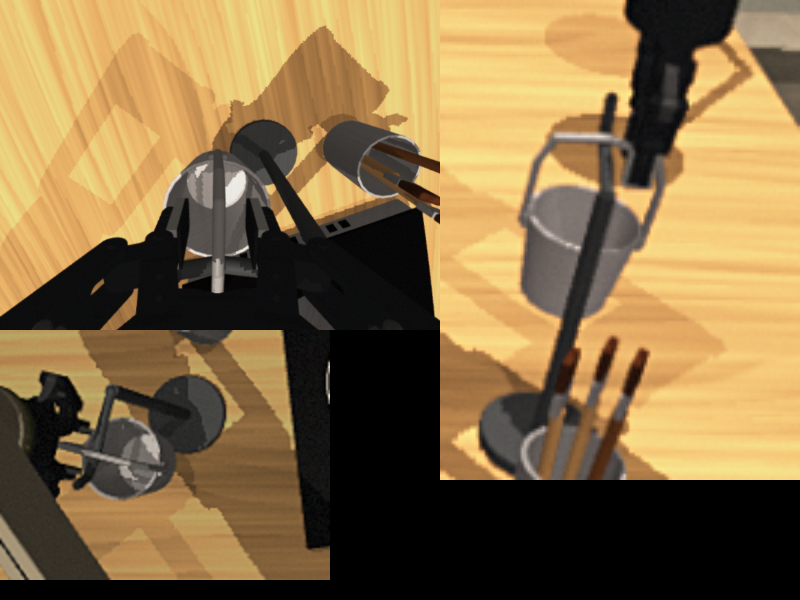

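The pail hangs centred on the seat, clear of the open fingers. I'll back off upward and go to the saucepan grip.

Request:
apply_moves(targets=[[0,0,-5,0,0,0,0.6],[0,0,-10,0,0,0,0.6],[0,0,-25,0,0,0,0.6],[0,0,-30,0,0,0,0.6],[0,0,-30,0,0,0,0.6],[-20.5,4.2,0,0,0,0,0.6],[-41.1,8.5,0,0,0,0,0.6],[-41.1,8.5,0,0,0,0,0.6],[-41.1,8.5,0,0,0,0,0.6],[-41.1,8.5,0,0,0,0,0.6],[-41.1,8.5,0,0,0,0,0.6],[-41.1,8.5,0,0,0,0,0.6],[-41.1,8.5,0,0,0,0,0.6],[-41.1,8.5,0,0,0,0,0.6],[-20.5,4.2,0,0,0,0,0.6]])

```text
time: 17.7
tool_pos: [472.8, 65.2, 325.8]
tcp_rot: [179.9, -0.0, 75.5]
ft_force: [0.1, -0.4, 0.4]
finger_gap: 33.8
grip_force: 0.0
```

Request:
apply_moves(targets=[[0,0,10,0,0,-0.18,0.6],[0,0,10,0,0,-0.18,0.6],[0,0,10,0,0,-0.18,0.6],[0,0,10,0,0,-0.18,0.6],[0,0,10,0,0,-0.18,0.6],[0,0,10,0,0,-0.18,0.6],[0,0,10,0,0,-0.18,0.6],[0,0,10,0,0,-0.18,0.6],[0,0,10,0,0,-0.18,0.6],[0,0,10,0,0,-0.18,0.6],[0,0,10,0,0,-0.18,0.6],[0,0,10,0,0,-0.18,0.6],[0,0,10,0,0,-0.18,0.6],[0,0,0,0,0,0,0.6],[0,0,0,0,0,0,0.6]])

```text
time: 19.58
tool_pos: [473.3, 67.1, 195.5]
tcp_rot: [-180.0, 0.1, -150.6]
ft_force: [-1.3, 0.2, 0.9]
finger_gap: 34.0
grip_force: 0.0
```

Run:
```python
from h import *
st();t=optics.snapshot("wrist");cal=optics.get_calibration("wrist")
a=np.radians(209.7);C=np.array([573.1,124.5]);G=C+115*np.array([np.cos(a),np.sin(a)])
print(G,rel([*G,94]))
for d in(85,115,145,160):
  for o in(-9,9): print(d,o,proj("wrist",[[*(C+d*np.array([np.cos(a),np.sin(a)])+o*np.array([-np.sin(a),np.cos(a)])),120]],cal).round(0))
cv2.imwrite("pics/w2.png",t[:,:,::-1])
# check that other things are unshifted, pail state
T=optics.snapshot("top").astype(int);T0=cv2.imread("pics/top0.png")[:,:,::-1].astype(int)
cv2.imwrite("pics/top2.png",T[:,:,::-1].astype(np.uint8))
for n,(x,y) in dict(jar=(310,271),bottle=(467,257),mallet=(460,190),tin=(140,205)).items():
    print(n,abs(T-T0)[y-15:y+15,x-15:x+15].mean().round(1))
```

```text
19.57 [473.3  67.1 195.5] [-1.7997e+02  6.0000e-02 -1.5060e+02] F [-1.3  0.2  0.9] gap 34.0 grip 0.0 q [   2.  -11.  107.    0.   84. -117.]
[473.20737584  67.52225313] [  0.    0.5 101.5]
85 -9 [[332. 292.]]
85 9 [[303. 292.]]
115 -9 [[332. 247.]]
115 9 [[303. 247.]]
145 -9 [[333. 198.]]
145 9 [[302. 198.]]
160 -9 [[333. 173.]]
160 9 [[302. 173.]]
jar 33.1
bottle 5.9
mallet 7.3
tin 5.5
```

View pics/w2.png

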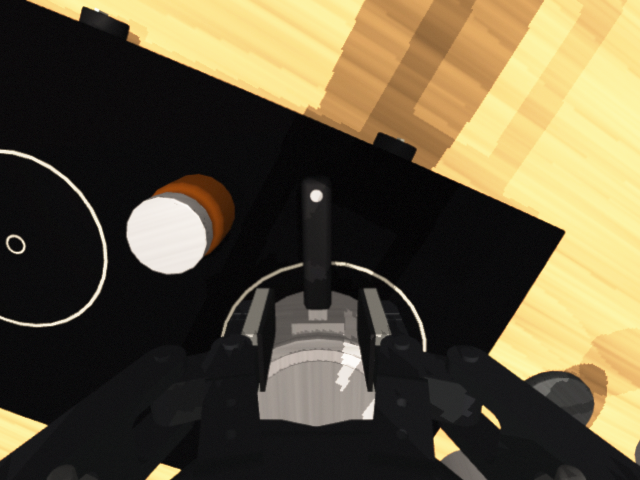

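The wrist view confirms the grip at columns 303–330, with its tip at row 178, so it is on target. I'll descend and close.

Request:
apply_moves(targets=[[0,0.5,15,0,0,0,0.6],[0,0,22,0,0,0,0.6],[0,0,22,0,0,0,0.6],[0,0,22,0,0,0,0.6],[0,0,15,0,0,0,0.6],[0,0,5.5,0,0,0,0.6],[0,0,0,0,0,0,0.6],[0,0,0,0,0,0,0.7],[0,0,0,0,0,0,0.75],[0,0,0,0,0,0,0.8],[0,0,0,0,0,0,0.9],[0,0,0,0,0,0,0.9],[0,0,0,0,0,0,0.9]], force=50)

```text
time: 21.3
tool_pos: [473.1, 67.6, 93.8]
tcp_rot: [-180.0, 0.1, -150.4]
ft_force: [-2.8, 0.1, 5.1]
finger_gap: 17.1
grip_force: 48.7
```

Request:
apply_moves(targets=[[0,0,-0.6,0,0,0,0.9],[0,0,0,0,0,0,0.9]])

```text
time: 21.55
tool_pos: [473.0, 67.7, 93.9]
tcp_rot: [-180.0, 0.1, -150.4]
ft_force: [1.8, 1.3, 2.1]
finger_gap: 17.2
grip_force: 49.1
```

Request:
apply_moves(targets=[[-0.2,6,0,0,0,0.0525,0.9],[-0.6,12,0,0,0,0.105,0.9],[-0.6,12,0,0,0,0.105,0.9],[-0.6,12,0,0,0,0.105,0.9],[-0.6,12,0,0,0,0.105,0.9],[-0.6,12,0,0,0,0.105,0.9],[-0.6,12,0,0,0,0.105,0.9],[-0.6,12,0,0,0,0.105,0.9]])

```text
time: 22.55
tool_pos: [461.2, 154.3, 93.8]
tcp_rot: [-179.9, -0.0, 164.3]
ft_force: [-3.1, -4.5, 5.6]
finger_gap: 17.2
grip_force: 49.8
```

Request:
apply_moves(targets=[[-0.6,12,0,0,0,0.105,0.9],[-0.6,12,0,0,0,0.105,0.9],[-0.6,12,0,0,0,0.105,0.9],[-0.6,12,0,0,0,0.105,0.9],[-0.6,12,0,0,0,0.105,0.9],[-0.6,12,0,0,0,0.105,0.9],[-0.6,12,0,0,0,0.105,0.9],[-0.6,12,0,0,0,0.105,0.9],[-0.6,12,0,0,0,0.105,0.9],[-0.6,12,0,0,0,0.105,0.9],[-0.6,12,0,0,0,0.105,0.9],[-0.6,12,0,0,0,0.105,0.9],[-0.1,4,0,0,0,0.035,0.9],[0,0,0,0,0,0,0.9]])

```text
time: 24.3
tool_pos: [571.0, 239.3, 93.9]
tcp_rot: [-180.0, -0.0, 90.3]
ft_force: [-3.1, 2.1, 5.9]
finger_gap: 17.2
grip_force: 49.7
```

```bash
cat >> h.py <<'E'
def lid(t):
    m=cv2.inRange(cv2.GaussianBlur(t,(3,3),0),(85,)*3,(255,)*3)
    out=[]
    for c in cv2.findContours(m,cv2.RETR_LIST,1)[0]:
        p=plane("top",c.reshape(-1,2),131)
        if len(p)>60:
            x,e=circ(p); 
            if 50<x[2]<66 and 450<x[0]<720: out.append((x.round(1),round(e,1)))
    return out
E
python3 - <<'E'
from h import *
st();t=optics.snapshot("top");cv2.imwrite("pics/top3.png",t[:,:,::-1]);print(lid(t))
E
```

```text
24.3 [571.  239.3  93.9] [-1.7997e+02 -4.0000e-02  9.0290e+01] F [-3.1  2.1  5.9] gap 17.2 grip 49.7 q [18. 16. 90.  0. 74. 18.]
[(array([569.9, 119.7,  60.1]), np.float64(2.9))]
```

Request:
apply_moves(targets=[[-6,4.6,-0.5,0,0,0,0.9],[-12,9.2,0,0,0,0,0.9],[-12,9.2,0,0,0,0,0.9],[-12,9.2,0,0,0,0,0.9],[-12,9.2,0,0,0,0,0.9],[-12,9.2,0,0,0,0,0.9],[-12,9.2,0,0,0,0,0.9],[-12,9.2,0,0,0,0,0.9],[-13,4.6,0,0,0,0,0.9],[-14,0,0,0,0,0,0.9],[-14,0,0,0,0,0,0.9]])

```text
time: 25.72
tool_pos: [645.3, 107.3, 94.0]
tcp_rot: [-180.0, 0.0, 90.3]
ft_force: [-0.2, 2.6, -1.0]
finger_gap: 17.1
grip_force: 48.9
```

Request:
apply_moves(targets=[[-14,0,0,0,0,0,0.9],[-14,0,0,0,0,0,0.9],[-14,-2,0,0,0,0,0.9],[-14,-5,0,0,0,0,0.9],[-14,-6,0,0,0,0,0.9],[-14,-6,0,0,0,0,0.9],[-14,-6,0,0,0,0,0.9],[-12,-5,0,0,0,0,0.9],[-10,-4,0,0,0,0,0.9],[-6,-1.8,0,0,0,0,0.9],[-2,0,0,0,0,0,0.9],[0,0,0,0,0,0,0.9]])

```text
time: 27.22
tool_pos: [610.2, -20.2, 94.0]
tcp_rot: [-180.0, 0.0, 90.3]
ft_force: [-1.1, -0.9, -1.0]
finger_gap: 17.3
grip_force: 48.9
```

```bash
cat >> h.py <<'E'
def lid2(t,c0):
    "rays out from the estimated lid centre: last bright->dark edge, robust circle fit"
    g=cv2.GaussianBlur(t,(3,3),0).min(2).astype(float);P=[]
    for a in np.radians(np.arange(0,360,3)):
        R=np.arange(50,70,.5);X=np.c_[c0[0]+R*np.cos(a),c0[1]+R*np.sin(a),np.full(len(R),131.)]
        uv=proj("top",X).astype(np.float32);v=cv2.remap(g.astype(np.float32),uv[:,0][None],uv[:,1][None],1)[0]
        d=np.diff(v);k=d.argmin()
        if d[k]<-6:P.append(X[k,:2])
    P=np.array(P);x,e=circ(P,61.5);k=abs(np.hypot(*(P-x[:2]).T)-61.5)<2.5;return circ(P[k],61.5),k.sum()
E
python3 - <<'E'
from h import *
st();T0=cv2.imread("pics/top0.png")[:,:,::-1];print("ref start",lid2(np.ascontiguousarray(T0),(573,124.5)))
t=optics.snapshot("top");cv2.imwrite("pics/top4.png",t[:,:,::-1]);print(lid2(t,(609,-137)))
E
```

```text
27.23 [610.2 -20.2  94. ] [-1.7997e+02  3.0000e-02  9.0310e+01] F [-1.1 -0.9 -1. ] gap 17.3 grip 48.9 q [-7. 15. 92. -0. 74. -7.]
ref start ((array([574.10980066, 125.52458187,  61.5       ]), np.float64(0.9088292762739316)), np.int64(108))
((array([ 609.90677493, -138.4840418 ,   61.5       ]), np.float64(0.9169580180006656)), np.int64(68))
```

The pan is centred within 3 mm (13.5 mm is allowed), so I'll release and retreat straight up.

Request:
apply_moves(targets=[[0,0,0,0,0,0,0.78],[0,0,0,0,0,0,0.7],[0,0,0,0,0,0,0.6],[0,0,0,0,0,0,0.6],[0,0,0,0,0,0,0.6],[0,0,-5,0,0,0,0.6],[0,0,-20,0,0,0,0.6],[0,0,-40,0,0,0,0.6],[0,0,-40,0,0,0,0.6],[0,0,-40,0,0,0,0.6],[40,-20,-10,0,0,0,0.6],[40,-40,0,0,0,0,0.6],[0,-50,0,0,0,0,0.6],[0,-50,0,0,0,0,0.6],[0,-40,0,0,0,0,0.6],[0,0,0,0,0,0,0.6],[0,0,0,0,0,0,0.6]])

```text
time: 29.4
tool_pos: [410.7, 59.0, 250.7]
tcp_rot: [179.8, -0.0, 90.3]
ft_force: [-0.2, -0.2, -0.4]
finger_gap: 34.2
grip_force: 0.0
```

Run:
```python
from h import *
st();t=optics.snapshot("top");s=optics.snapshot("scene");cv2.imwrite("pics/top5.png",t[:,:,::-1])
print("pan",lid2(t,(610,-138)),"ring 609.9 -136")
T0=cv2.imread("pics/top0.png")[:,:,::-1];S0=cv2.imread("pics/scene0.png")[:,:,::-1];S3=cv2.imread("pics/hook3.png")[:,:,::-1]
def shift(a,b,x,y,h=17):
    A=a[y-h:y+h,x-h:x+h];B=b[y-h-6:y+h+6,x-h-6:x+h+6];m=cv2.minMaxLoc(cv2.matchTemplate(np.ascontiguousarray(B),np.ascontiguousarray(A),cv2.TM_CCOEFF_NORMED));return m[3][0]-6,m[3][1]-6,round(m[1],2)
for n,(x,y) in dict(jar=(310,271),bottle=(467,257),mallet=(460,190),tin=(140,205)).items():print(n,shift(T0,t,x,y))
for n,(x,y) in dict(jar=(299,253),bottle=(140,265),mallet=(120,325),tin=(480,320)).items():print(n,shift(S0,s,x,y))
o1=s[130:370,160:560].copy();s2=optics.snapshot("scene");print("pail motion",abs(s2.astype(int)-s)[180:270,460:520].mean())
cv2.imwrite("pics/final.png",np.hstack([cv2.resize(t[170:345,45:415],(400,189)),cv2.resize(o1,(400,240))[:189]])[:,:,::-1])
f=np.zeros((600,800,3),np.uint8);f[:300]=cv2.resize(t[180:330,45:445],None,fx=2,fy=2);f[300:]=cv2.resize(s[170:320,130:530],None,fx=2,fy=2)
cv2.imwrite("pics/final.png",f[:,:,::-1])
```

```text
29.4 [410.7  59.  250.7] [179.82  -0.    90.32] F [-0.2 -0.2 -0.4] gap 34.2 grip 0.0 q [  1. -23. 111.   0.  92.   1.]
pan ((array([ 609.76185995, -139.06747903,   61.5       ]), np.float64(0.9595366476507335)), np.int64(105)) ring 609.9 -136
jar (0, 0, 0.95)
bottle (0, 0, 1.0)
mallet (0, 0, 1.0)
tin (0, 0, 1.0)
jar (0, 0, 0.97)
bottle (0, 0, 1.0)
mallet (0, 0, 1.0)
tin (0, 0, 1.0)
pail motion 1.3979012345679012
```

Request:
apply_moves(targets=[[0,0,0,0,0,0,0.6],[0,0,0,0,0,0,0.6],[0,0,0,0,0,0,0.6],[0,0,0,0,0,0,0.6],[0,0,0,0,0,0,0.6],[0,0,0,0,0,0,0.6]])

```text
time: 30.3
tool_pos: [409.8, 59.0, 249.1]
tcp_rot: [180.0, -0.0, 90.3]
ft_force: [0.3, -0.6, -0.6]
finger_gap: 34.1
grip_force: 0.0
```

Run:
```python
from h import *
H=cv2.imread("pics/hook3.png")[:480,440:];H=cv2.resize(H,(120,160),interpolation=cv2.INTER_AREA)
s=optics.snapshot("scene");b=np.ascontiguousarray(s[150:310,440:560,::-1])
A=np.ascontiguousarray(H[58:108,24:72]);m=cv2.minMaxLoc(cv2.matchTemplate(b,A,cv2.TM_CCOEFF_NORMED));print("pail",m[3],"was (24,58)",m[1])
f=cv2.imread("pics/final.png")
s0=np.ascontiguousarray(f[300:][::2,::2]);print("motion since",abs(s0[10:110,330:390].astype(int)-s[180:280,460:520,::-1]).mean(),"bg",abs(s0[100:140,100:150].astype(int)-s[270:310,230:280,::-1]).mean())
```

```text
pail (24, 58) was (24,58) 0.9403008818626404
motion since 4.380777777777777 bg 4.716333333333333
```

The pail is hanging still and nothing else has shifted, so I'll hand in.

```bash
python3 -c "
from bench import r
print(r.hand_in())"
```

```text
the job is handed in; nothing more can be done
None
```

The job is handed in at about 30 s: the pail hangs still on the hook, the saucepan stands inside the small ring about 3 mm off centre (13.5 mm allowed), and the jar, bottle, brush tin and mallet show no shift in either camera; no verdict came back.

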